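# Take the middle case out of a clip-together stack

## Task

The orange assortment case has to go out with the carton, but the blue case is clipped on top of it. Unclip the blue case and put it aside, unclip the orange case and set it flat and square on top of the closed carton, wholly on it, then clip the blue case back onto the grey case: front toes in under the hooks, tail pressed down until it snaps past the roller and the case lies flat. Never tip a case by more than about 20 degrees, or its contents will mix, and do not disturb the tape measure, the stamp or the marker.

Things in the scene. Friction and masses are not known exactly. Their poses are not given: they have to be found in the camera images.
- blue_case_c (a point): centre (29 mm above the underside) of the BLUE case, clipped onto the orange one at the start; same shape and axes; 0.3 to 0.6 kg. Hold a case by its grip rib: mid width, 14 mm thick (along y), 100 mm long along x (50 either side of the centre), from the lid at 32 mm to 55 mm above the underside, 45 mm free either side. Clipped: flat on the rails, straight above the case below
- orange_case_c (a point): centre (29 mm above the underside) of the ORANGE case, clipped onto the grey one at the start; same shape, axes and catch as the grey. Base plate 4 mm thick, 124 wide: reaches 75 mm ahead of the centre (the toes, 19 mm ahead of the body, with a bead 2 mm high and 4 mm wide along the tip) and 75 mm behind (tail ledge). 0.35 to 0.65 kg
- grey_case: the GREY case, lowest of three like stacked cases, screwed to the bench; origin at the centre of its underside. x runs from its front (hooks, robot side) to its rear (catch), y across, z up. Each case is 181 mm long (83.5 ahead of the centre, 97 behind) and 136 wide; the next case lies on its two side rails, so the stacking pitch is 58 mm; hooks stand 16 mm above the rails, catch 20 mm
- grey_hooks (a point): rail-top height, on the back of the grey case's two front hook posts, y middle (75.5 mm ahead of the centre). The posts stop the toes above 0.5 mm ahead of home. The hook lips reach 15.5 mm back over the toes, 11 mm above the rails; a bead under the lip's end leaves an 8.5 mm mouth, so beaded toes pass only while they ride on the rails (feel for it); lifted, they catch. 2 mm free either side
- grey_stops (a point): rail-top height, on the front face of the grey case's rear corner stops, y middle (76.5 mm behind the centre); the stops are 12 mm higher than the rails, so a case cannot be slid off. A clipped case comes off by swinging its tail up about its toes 10 to 14 degrees, drawing it back from the hooks by 17 mm or more with the toes on the rails, and lifting; it goes on by the same path reversed
- grey_catch (a joint): spring roller of the grey case, 0 at rest, up to 0.003 m while pushed back. Roller 18 mm across at mid rear, axis 11.5 mm above the rails, hangs over the tail ledge of the case above. Passing it takes about 8 N at the tail, up or down. A case just let go stays with its tail about 17 mm up on the roller; pressing the rear end of its grip rib down with 10 to 20 N snaps it home
- carton_top (a point): centre of the upper face of a closed brown carton, loose (0.95 kg), 241 mm (its x) by 173 mm (its y), 87.5 mm high
- tape_measure: yellow tape measure, 35 x 75 x 62 mm, bystander; origin at the underside
- stamp: rubber stamp with wooden knob, 26 x 50 x 68 mm, bystander; origin at the underside
- marker: black and white marker lying flat, 138 mm long, 12 mm thick, bystander; origin at the underside

How it is judged:
By the outcome, as a careful person would: the job done as asked, in the order asked, and still so for the second after the job is handed in, with the robot touching nothing.
It also fails if it takes over 72 s, if anything falls off the work surface, if the arm or the gripper's body presses on something with over 40 N, if the wrist force passes 120 N, or if a joint passes its speed limit or range.

## Robot

A 6-joint arm with a two-finger parallel gripper is mounted at the origin on a cart in front of the work surface, level with it; the furniture and walls round the work are solid. World frame = base frame: x ahead of the robot, y to its left, z up, the work surface at z = 0. Lengths are in m, angles in rad, forces in N, time in s.
With the tool pointing down it reaches from about 0.275 to 0.725 m from the base axis. Payload 15.9 kg.
Tool frame: the origin (TCP) lies at the very end of the fingers, on their centre line; the grasp point (between the pads) lies ctrl.pinch_z behind it (ctrl.pinch_z is the distance from the TCP to the grasp point, in m); z points along the fingers, y is the line along which they close (so a half turn about z gives the same grasp; the last joint's range is limited). The gripper opens to 85 mm and grips with 20 to 120 N. Pads are 22 mm wide; open, the fingers measure 114 mm over their backs; the gripper's body (76 mm by 85 mm) begins 54 mm behind the grasp point. The pads swing forward as they close: fully open they stand 13 mm farther back than shut.
Start: joints at [1.296, 0.213, -0.034, 1.323, 0, 1.571], TCP at [0.136, 0.481, 0.231] pointing down, gripper open.
Joint ranges: [-2.98, 2.98], [-0.74, 1.72], [-1.14, 1.35], [-2.1, 2.04], [-1.57, 1.44], [-3.14, 3.14]. Speed limits (rad/s): [1.89, 1.89, 2.39, 2.57, 3.14, 3.14].

## Interface

Orientations are given as a rotation vector (axis times angle).
In Python, from plant import ctrl, cams gives the robot as it stands. Calls block until the motion is done:
- ctrl.move_pose(position, orientation): joint-space move of the TCP to a pose.
- ctrl.movel(position, ori=None, max_speed=0.15, stop_force=None): straight line of the TCP; ori=None keeps the orientation; max_speed is the mean speed in m/s. With stop_force (N) it stops when the force on the tool has changed by that much, and returns True; else False.
- ctrl.set_joints(angles): joint-space move.
- ctrl.move_gripper(opening, grasp_force=None): finger opening in m; grasp_force is the grip in N (None keeps the last); returns when the fingers have stopped.
- ctrl.dwell(seconds).
- ctrl.ik(position, orientation): joint angles nearest the present ones, or None.
- cams.grab_frame(name): name is "scene" or "top"; returns the picture (384x512x3 uint8, red, green, blue); there is no depth.
- cams.camera_model(name): a dict with "mtx" (3x3 intrinsics, pixels), "origin" and "rotation" of the camera in the world. Camera axes: x right, y up, looking along -z (the intrinsics and any distortion apply to the point x, -y, -z); pixel columns grow to the right and rows downward; lengths in m; the calibration is good to about 2 mm. A picture is of the moment at which its call begins. camera_model takes no time and is no camera call.
A pose or a line that the arm cannot do raises ctrl.MotionError and nothing moves.
- ctrl.job_done(): hands the job in; it is judged then, once.
Readings, each from a call of its own:
- ctrl.current_clock(): time.
- ctrl.current_q(): joint angles.
- ctrl.current_qd(): joint speeds.
- ctrl.current_effort(): joint torques, N m.
- ctrl.current_eef_pos(): TCP position.
- ctrl.current_tool_rot(): TCP orientation.
- ctrl.current_force(): force on the tool from outside, world axes, zero at the start.
- ctrl.current_wrist_torque(): the same for the moment, N m.
- ctrl.current_gripper_width(): finger opening in m.
- ctrl.current_gripper_force(): force on a finger pad.
Only numpy, scipy, OpenCV 4.12 (cv2) and the standard library are available. Lean on these libraries where they do the work, as an engineer would, in place of code of your own. Each camera call takes 0.05 s, during which the arm holds its last target. There are 200 camera calls.

## Working session

There is one attempt and no reset: what is moved stays moved. The work goes in short steps, each a Python script; the robot and the scene stay as the last script left them, time stands still between calls to the robot, and variables do not carry over. Pictures are saved under pics/ and viewed, at most 11 in all, crops included, and the job is handed in when it is done.

```bash
ls; mkdir -p pics; python3 - <<'E'
from plant import ctrl,cams
import cv2
for n in("scene","top"):
    im=cams.grab_frame(n); cv2.imwrite(f"pics/{n}0.png",cv2.resize(im[:,:,::-1],(800,600),interpolation=cv2.INTER_CUBIC))
    print(n,cams.camera_model(n))
print(ctrl.pinch_z,ctrl.current_clock(),ctrl.current_tool_rot(),ctrl.current_force())
E
```

```text
pics
scene {'mtx': array([[459.52412657,   0.        , 248.04531107],
       [  0.        , 459.52412657, 192.79752074],
       [  0.        ,   0.        ,   1.        ]]), 'origin': array([ 0.06702024, -0.78995052,  0.74488567]), 'rotation': array([ 0.93197115, -0.26163774, -0.52042671])}
top {'mtx': array([[371.64022271,   0.        , 262.50999341],
       [  0.        , 371.64022271, 191.92263796],
       [  0.        ,   0.        ,   1.        ]]), 'origin': array([ 0.37627685, -0.00149923,  1.05086839]), 'rotation': array([ 0.12054632, -0.16987412, -1.58497374])}
0.0187 0.1 [-4.30298897e-01 -3.11185218e+00  1.55870426e-03] [ 0.06441191 -0.34292489 -0.54606673]
```

View pics/scene0.png

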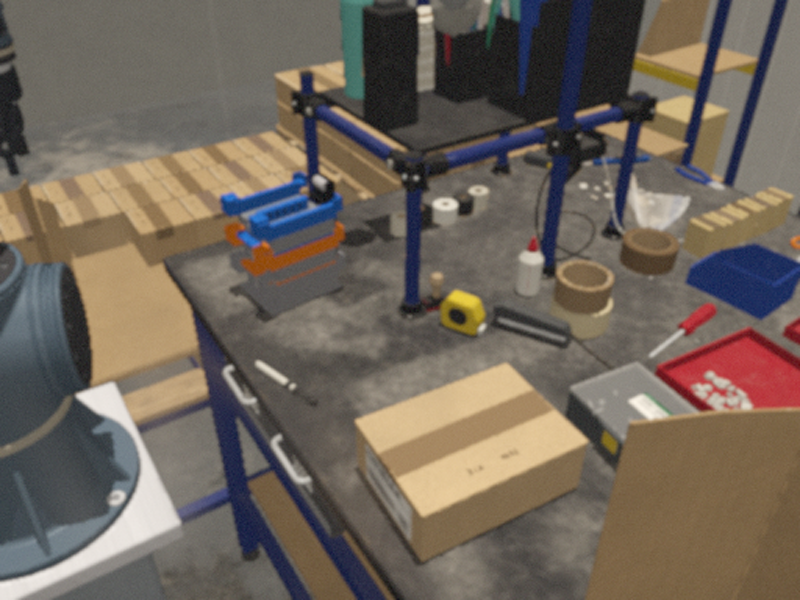

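View pics/top0.png

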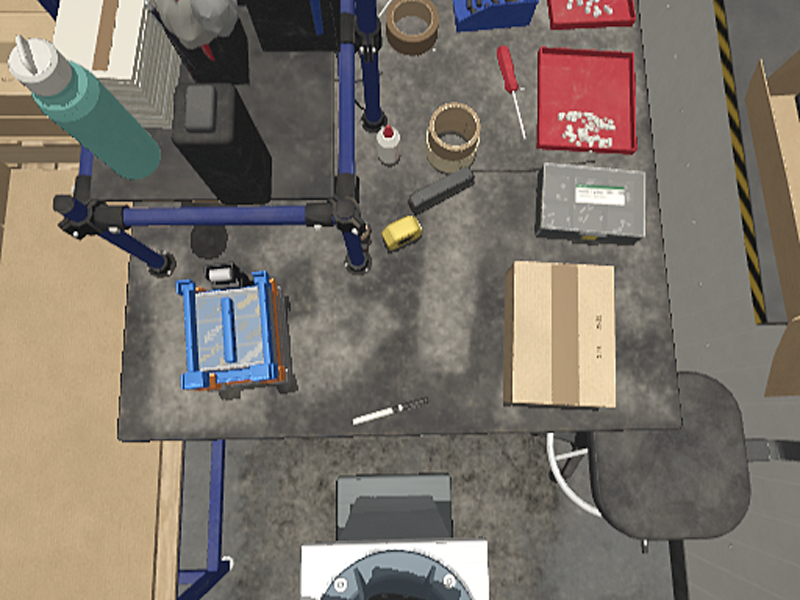

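The scene view shows the stack at (285,245), the carton at (470,460) and the frame posts behind the stack. The top view shows the blue case at (228,330), rib (228,297)–(232,360), the carton (505–615, 262–405), the marker (390,410), the tape measure (402,233), and the stamp beside the post at about (365,235). Next I'll enlarge both.

```bash
python3 - <<'E'
import cv2
from plant import cams
a=cams.grab_frame("top"); b=cams.grab_frame("scene")
c=a[150:262,70:220]; cv2.imwrite("pics/topcrop.png",cv2.resize(c[:,:,::-1],None,fx=5,fy=5,interpolation=cv2.INTER_CUBIC))
d=b[95:215,130:290]; cv2.imwrite("pics/scrop.png",cv2.resize(d[:,:,::-1],None,fx=5,fy=5,interpolation=cv2.INTER_CUBIC))
E
cat > h.py <<'E'
import numpy as np, cv2
from scipy.spatial.transform import Rotation as R
from plant import ctrl,cams
def cam(n):
    m=cams.camera_model(n); return m["mtx"],np.array(m["origin"]),R.from_rotvec(m["rotation"]).as_matrix()
def ray(n,u,v,z):
    K,o,M=cam(n); d=M@np.array([(u-K[0,2])/K[0,0],-(v-K[1,2])/K[1,1],-1]); return o+d*(z-o[2])/d[2]
def proj(n,p):
    K,o,M=cam(n); q=(np.atleast_2d(p)-o)@M; return np.c_[K[0,2]+K[0,0]*q[:,0]/-q[:,2],K[1,2]-K[1,1]*q[:,1]/-q[:,2]]
E
```

```text
(no output)
```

View pics/topcrop.png

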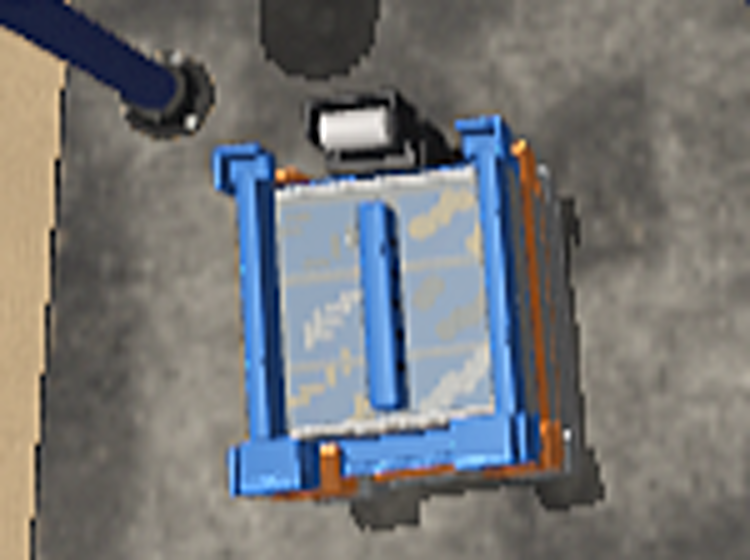

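View pics/scrop.png

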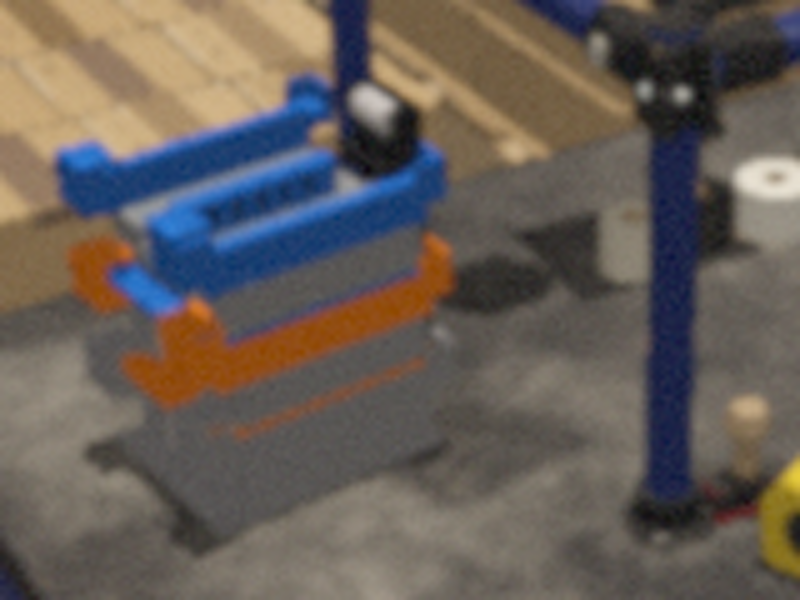

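```bash
python3 - <<'E'
from h import *
P=lambda u,v,z:ray("top",70+u/5-.4,150+v/5-.4,z)
f=P(385,407,.171);r=P(373,204,.171);print("rib",f,r,np.linalg.norm(f-r),(f+r)/2,np.degrees(np.arctan2(*(r-f)[1::-1])))
for n,(u,v) in dict(FLpost=(231,490),FRpost=(530,455),RLstop=(215,150),RRstop=(503,118)).items(): print(n,P(u,v,.186))
for u,v in [(511,262),(614,266),(616,407),(505,403)]: print("carton",ray("top",u*.64-.4,v*.64-.4,.0875))
for n,u,v,z in [("tape",402,230,.05),("marker a",354,421,.006),("marker b",428,400,.006),("stamp",366,235,.06),("postbase R",357,262,0),("postbase L",160,265,0),("clampL",75,215,.35),("clampR",350,215,.35)]: print(n,ray("top",u*.64-.4,v*.64-.4,z))
# scene refs
for n,u,v,z in [("postR base",410,308,0),("stamp knob",437,278,.065),("tape",463,300,.062)]: print("s",n,ray("scene",u*.64-.4,v*.64-.4,z))
# stereo of clamp (scene 410,165 / top 347,213)
def tri(a,b):
    A=[]
    for n,(u,v) in (("top",a),("scene",b)):
        o=cam(n)[1];d=ray(n,u*.64-.4,v*.64-.4,0)-o;d/=np.linalg.norm(d);A.append((o,d))
    M=sum(np.eye(3)-np.outer(d,d) for o,d in A);return np.linalg.solve(M,sum((np.eye(3)-np.outer(d,d))@o for o,d in A))
print("clampR",tri((347,213),(408,170)),"clampL",tri((78,215),(308,103)))
E
```

```text
rib [0.4516156  0.24258778 0.171     ] [0.54856939 0.25164048 0.171     ] 0.09737550034843405 [0.50009249 0.24711413 0.171     ] 5.334318940750448
FLpost [0.41393708 0.30665028 0.186     ]
FRpost [0.42702408 0.17165762 0.186     ]
RLstop [0.57274721 0.32198603 0.186     ]
RRstop [0.58621981 0.18768012 0.186     ]
carton [ 0.62023531 -0.20751236  0.0875    ]
carton [ 0.6105492  -0.38587387  0.0875    ]
carton [ 0.37154039 -0.36840015  0.0875    ]
carton [ 0.38202    -0.18475829  0.0875    ]
tape [ 0.6916682 -0.0220615  0.05     ]
marker a [0.35715243 0.06811763 0.006     ]
marker b [ 0.3907273  -0.06310916  0.006     ]
stamp [0.68011622 0.04203315 0.06      ]
postbase R [0.6465514  0.06178203 0.        ]
postbase L [0.64608598 0.42322921 0.        ]
clampL [0.62166189 0.38954113 0.35      ]
clampR [0.6176204  0.04919399 0.35      ]
s postR base [0.64634159 0.06921908 0.        ]
s stamp knob [0.68379065 0.04286778 0.065     ]
s tape [ 0.6843481  -0.03072458  0.062     ]
clampR [0.64143165 0.06159611 0.27188932] clampL [0.6514045  0.43464301 0.26235525]
```

The top crop shows the blue rib from (373,204) to (385,407) and the roller at (355,130). The scene crop confirms the hooks face the robot. I'll overlay the fits for blue and the carton, and check IK.

```bash
cat >> h.py <<'E'
SX,SY,SYAW=.501,.247,np.radians(5.4)
GX,GZ=.030,.034          # grasp (TCP) in case frame: x from centre, z above underside
FLIP=R.from_matrix(np.diag([-1.,1,-1]))   # tool in case
def tcp(x,y,z,yaw,tilt=0,back=0,up=0):
    """case at centre x,y, underside z; tail up by tilt (deg) about toe tip; drawn back/up -> TCP pose"""
    Rz=R.from_euler('z',yaw); Ry=R.from_euler('y',-np.radians(tilt))
    pl=np.array([-.075,0,0])+Ry.apply([.075+GX,0,GZ])+[back,0,up]
    return np.array([x,y,z])+Rz.apply(pl),(Rz*Ry*FLIP).as_rotvec()
def stk(z,tilt=0,back=0,up=0): return tcp(SX,SY,z,SYAW,tilt,back,up)
E
python3 - <<'E'
from h import *
import h
im=cams.grab_frame("top")[:,:,::-1].copy()
s=4
def pl(pts,x,y,z,yaw,c):
    p=np.array(pts,float); q=R.from_euler('z',yaw).apply(p)+[x,y,z]
    return (np.round((proj("top",q)+.5)*s)).astype(int),c
big=cv2.resize(im,None,fx=s,fy=s,interpolation=cv2.INTER_CUBIC)
D=[pl([[-.05,-.007,.055],[.05,-.007,.055],[.05,.007,.055],[-.05,.007,.055]],SX,SY,.116,SYAW,(0,0,255)),
 pl([[-.0835,-.068,.074],[.0835,-.068,.074],[.0835,.068,.074],[-.0835,.068,.074]],SX,SY,.116,SYAW,(0,255,0)),
 ]
cb=np.array([[-.1205,-.0865],[.1205,-.0865],[.1205,.0865],[-.1205,.0865]])
for z,c in((.0875,(0,0,255)),(0,(255,0,0))): D.append(pl(np.c_[cb,[z]*4],.497,-.291,0,np.radians(-4.3),c))
for p,c in D: cv2.polylines(big,[p],True,c,1)
A=big[150*s:262*s,75*s:195*s]; B=big[155*s:270*s,310*s:405*s]
h0=min(A.shape[0],B.shape[0]); o=np.hstack([A[:h0],B[:h0]]); cv2.imwrite("pics/ov.png",cv2.resize(o,None,fx=min(1,800/o.shape[1]),fy=min(1,800/o.shape[1])));print(o.shape)
for sg in(1,-1):
    h.FLIP=R.from_matrix(np.diag([-1.*sg,sg,-1]))
    for nm,p in dict(pick=stk(.116),tilt=stk(.116,12,.02),hi=stk(.116,0,0,.06),grey=stk(.058,12,.02),aside=tcp(.515,-.01,0,0),asidehi=tcp(.515,-.01,.1,0),car=tcp(.497,-.29,.0875,-.075)).items():
        q=ctrl.ik(*p); print(sg,nm,None if q is None else np.round(q,2))
E
```

```text
(448, 860, 3)
1 pick [0.44 0.42 0.04 1.19 0.   0.35]
1 tilt [ 0.47  0.25 -0.16  0.96 -0.08  0.37]
1 hi [0.44 0.4  0.17 1.34 0.   0.35]
1 grey [ 0.47  0.29 -0.26  0.82 -0.08  0.37]
1 aside [-0.02  0.42 -0.26  0.88  0.   -0.02]
1 asidehi [-0.02  0.34 -0.11  1.12  0.   -0.02]
1 car [-0.51  0.46  0.04  1.15  0.   -0.43]
-1 pick [ 0.44  0.42  0.04  1.19  0.   -2.8 ]
-1 tilt [ 0.47  0.25 -0.16  0.96 -0.08 -2.77]
-1 hi [ 0.44  0.4   0.17  1.34  0.   -2.8 ]
-1 grey [ 0.47  0.29 -0.26  0.82 -0.08 -2.77]
-1 aside [-0.02  0.42 -0.26  0.88  0.    3.12]
-1 asidehi [-0.02  0.34 -0.11  1.12  0.    3.12]
-1 car [-0.51  0.46  0.04  1.15  0.    2.71]
```

View pics/ov.png

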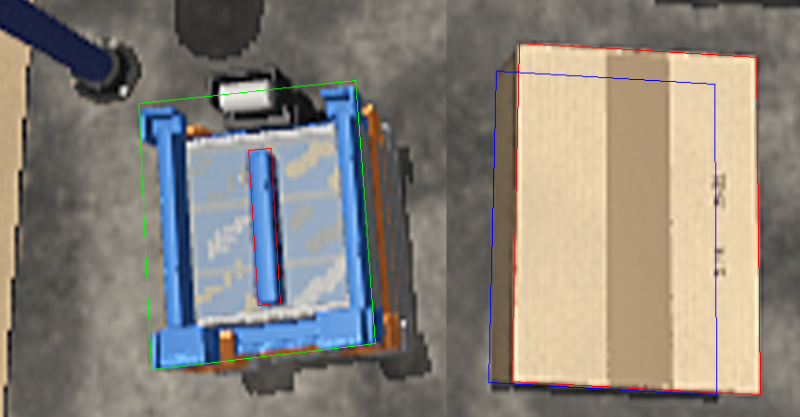

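Both overlays fit: the red rib outline lies on the rib, and the carton's red top outline lies on its edges. Now I'll grasp blue.

```bash
python3 - <<'E'
from h import *
t0=ctrl.current_clock()
ctrl.move_gripper(.042,30)
p,o=stk(.116,up=.07); ctrl.move_pose(p,o)
p,o=stk(.116); print(ctrl.movel(p,o,.12,stop_force=8), ctrl.current_eef_pos()-p, ctrl.current_force())
f0=ctrl.current_force(); ctrl.move_gripper(0,25); ctrl.dwell(.2)
Rz=R.from_euler('z',-SYAW)
print("w",ctrl.current_gripper_width(),"F case",Rz.apply(np.array(ctrl.current_force())-f0),"M",Rz.apply(ctrl.current_wrist_torque()),ctrl.current_eef_pos()-p,ctrl.current_clock()-t0)
E
```

```text
False [0.00019729 0.00034139 0.00077206] [0.18866732 0.32539096 0.49369229]
w 0.013412958054318438 F case [-0.60603716  2.6071039   6.21481453] M [ 0.59913596  0.09940248 -0.06309366] [0.00044746 0.00056253 0.0009382 ] 3.4667
```

```bash
python3 - <<'E'
from h import *
t0=ctrl.current_clock(); Rz=R.from_euler('z',-SYAW)
def st(n): print(n,np.round(Rz.apply(ctrl.current_force()),1),np.round(Rz.apply(ctrl.current_wrist_torque()),2),round(ctrl.current_clock()-t0,2),ctrl.current_gripper_width())
ctrl.move_gripper(0,110); st("grip")
for a in(4,8,12.5): ctrl.movel(*stk(.116,a),.06); st(a)
ctrl.movel(*stk(.116,12.5,.021),.06); st("back")
E
cat > look.py <<'E'
import sys,cv2
from h import *
im=cams.grab_frame("scene")[:,:,::-1]; x0,y0,x1,y1=map(int,sys.argv[2:6])
cv2.imwrite(f"pics/{sys.argv[1]}.png",cv2.resize(im[y0:y1,x0:x1],None,fx=4,fy=4,interpolation=cv2.INTER_CUBIC))
E
python3 look.py back 110 60 300 205
```

```text
grip [-2.4  2.   9.4] [ 0.47  0.46 -0.01] 0.22 0.011530640831328218
4 [ 4.1  3.3 -1.6] [ 0.43 -0.65  0.06] 0.49 0.011804049646747784
8 [ 4.7  1.  -1.4] [ 0.13 -0.92  0.06] 0.77 0.011740974803877749
12.5 [ 5.6  0.8 -3.3] [ 0.14 -1.01  0.12] 1.06 0.01128798347990269
back [ 1.6 -1.   2.9] [-0.2   0.26 -0.03] 1.56 0.011228687676998006
```

View pics/back.png

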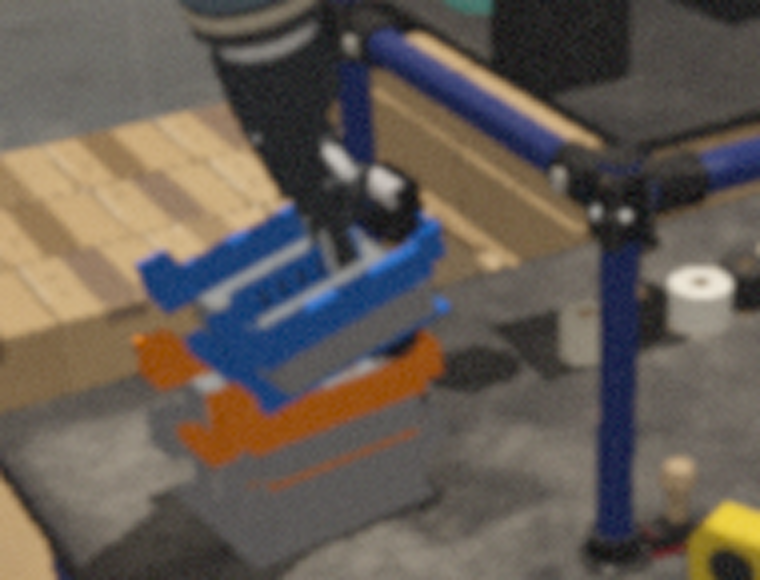

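The picture shows the blue tail up and the toes at (210,345) clear behind the orange hooks. Next I'll lift it away and set it aside.

```bash
cat >> h.py <<'E'
AX,AY,AYAW=.500,-.01,0.0
CX,CY,CYAW=.497,-.291,np.radians(-4.3)
Rzi=R.from_euler('z',-SYAW)
def st(n): print(n,"F",np.round(Rzi.apply(ctrl.current_force()),1),"M",np.round(Rzi.apply(ctrl.current_wrist_torque()),2),"t",round(ctrl.current_clock(),1),"w",round(ctrl.current_gripper_width(),4))
E
python3 - <<'E'
from h import *
ctrl.movel(*stk(.116,12.5,.021,.03),.1); st("up")
ctrl.movel(*stk(.116,0,.0,.06),.15); st("lvl")
ctrl.movel(*tcp(AX,AY,.17,AYAW),.25)
ctrl.movel(*tcp(AX,AY,.03,AYAW),.2); st("over")
E
python3 look.py aside 200 130 400 280
```

```text
up F [-0.1 -1.3 -4.3] M [-0.06  0.29 -0.04] t 5.8 w 0.0117
lvl F [-0.7 -0.9 -5.5] M [ 0.07 -0.14  0.01] t 6.2 w 0.0116
over F [ 0.2  1.4 -4. ] M [-0.06 -0.15  0.05] t 8.3 w 0.0115
```

View pics/aside.png

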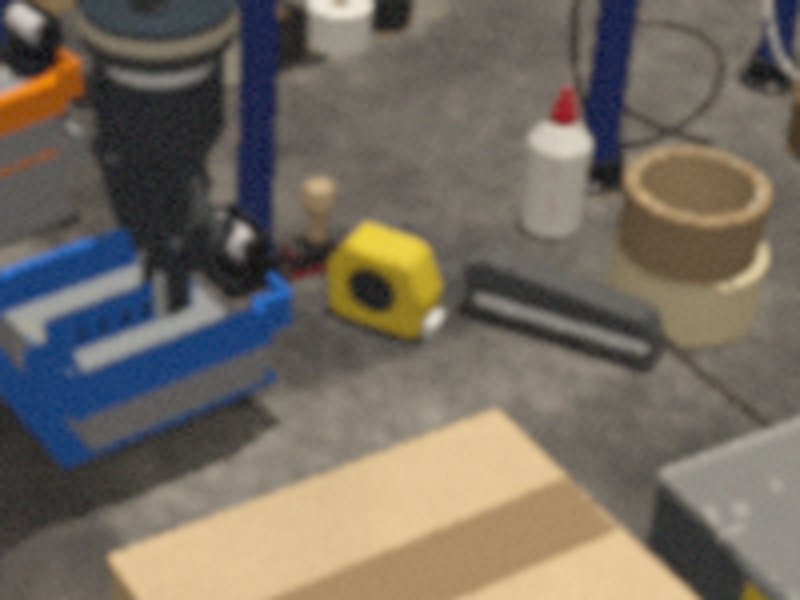

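Blue is held nearly level over the free spot, with the tape measure (385,280) and stamp (315,220) clear. I'll lower it, release it, then unclip orange.

```bash
python3 - <<'E'
from h import *
print(ctrl.movel(*tcp(AX,AY,.0005,AYAW),.06,stop_force=12)); st("down"); print(ctrl.current_eef_pos()-tcp(AX,AY,0,AYAW)[0])
ctrl.move_gripper(.042,30); st("rel")
ctrl.movel(*tcp(AX,AY,.12,AYAW),.2)
ctrl.movel(*stk(.058,up=.10),.25)
print(ctrl.movel(*stk(.058),.12,stop_force=8)); st("at orange")
ctrl.move_gripper(0,25); ctrl.dwell(.1); st("soft grip")
ctrl.move_gripper(0,110); st("grip")
for a in(4,8,12.5): ctrl.movel(*stk(.058,a),.06); st(a)
ctrl.movel(*stk(.058,12.5,.021),.06); st("back")
E
python3 look.py oback 110 60 300 205
```

```text
True
down F [-2.8  0.3 10.1] M [0.08 0.48 0.01] t 8.8 w 0.0116
[-4.67752622e-04 -2.26847820e-05  1.24111474e-03]
rel F [-0.7 -0.1  0.9] M [-0.01  0.02 -0.02] t 9.2 w 0.042
False
at orange F [-0.4 -0.7  0.4] M [-0.01 -0.   -0.02] t 12.1 w 0.0416
soft grip F [1.1 4.7 5.9] M [ 0.82 -0.07 -0.13] t 12.6 w 0.0139
grip F [0.4 4.5 9.9] M [ 0.7   0.1  -0.12] t 12.8 w 0.0115
4 F [ 2.6  3.1 -0.8] M [ 0.94 -0.68  0.22] t 13.1 w 0.0113
8 F [ 6.   1.7 -4.2] M [ 0.45 -1.35  0.16] t 13.4 w 0.0112
12.5 F [ 7.5  2.  -4.6] M [ 0.38 -1.53  0.27] t 13.7 w 0.0117
back F [ 2.1 -0.7  2.4] M [-0.24 -0.01  0.06] t 14.2 w 0.0114
```

View pics/oback.png

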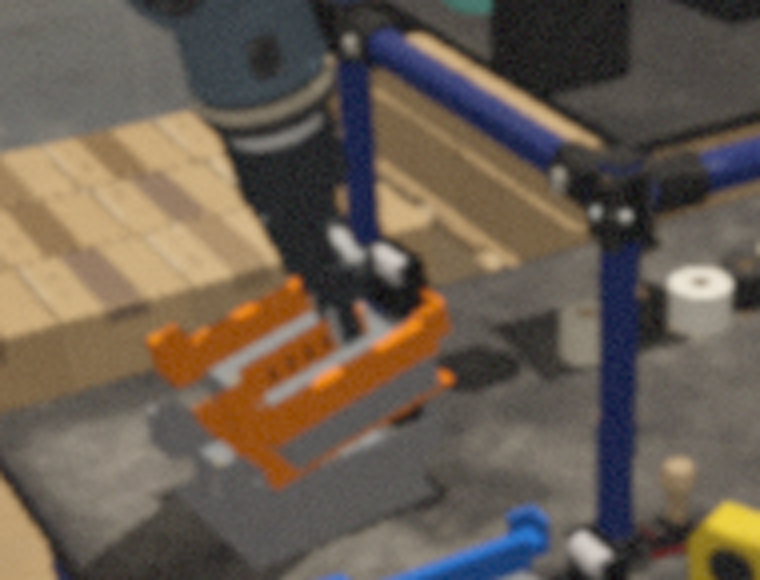

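Orange is freed the same way: tail up at (445,380), toes behind the grey hooks. Now to the carton.

```bash
python3 - <<'E'
from h import *
ctrl.movel(*stk(.058,12.5,.021,.03),.1); st("up")
ctrl.movel(*stk(.058,0,.0,.10),.15); st("lvl")
dx=-.006*np.cos(CYAW),-.006*np.sin(CYAW)
T=lambda z:tcp(CX+dx[0],CY+dx[1],z,CYAW)
ctrl.movel(*T(.16),.25)
ctrl.movel(*T(.098),.2); ctrl.dwell(.1)
print(ctrl.movel(*T(.0875),.04,stop_force=9)); st("down"); print(ctrl.current_eef_pos()-T(.0875)[0])
ctrl.move_gripper(.042,30); st("rel")
ctrl.movel(*T(.16),.2)
ctrl.movel(*tcp(AX,AY,.12,AYAW),.25)
s=3; im=cams.grab_frame("top")[:,:,::-1]
big=cv2.resize(im,None,fx=s,fy=s,interpolation=cv2.INTER_CUBIC)
cb=np.array([[-.1205,-.0865],[.1205,-.0865],[.1205,.0865],[-.1205,.0865]])
def pl(p,x,y,z,yaw,c): cv2.polylines(big,[(np.round((proj("top",R.from_euler('z',yaw).apply(p)+[x,y,z])+.5)*s)).astype(int)],True,c,1)
pl(np.c_[cb,[.0875]*4],CX,CY,0,CYAW,(0,0,255))
rib=np.array([[-.05,-.007,.055],[.05,-.007,.055],[.05,.007,.055],[-.05,.007,.055]])
pl(rib,CX+dx[0],CY+dx[1],.0875,CYAW,(255,0,0)); pl(rib,AX,AY,0,AYAW,(0,0,255))
cv2.imwrite("pics/placed.png",big[130*s:280*s,180*s:430*s]); print(ctrl.current_clock())
E
```

```text
up F [ 0.1 -0.5 -4.6] M [0.   0.37 0.03] t 14.7 w 0.0114
lvl F [-0.2  0.6 -5.1] M [ 0.04 -0.05  0.01] t 15.2 w 0.0114
True
down F [-1.4  1.1  7.2] M [ 0.12  0.18 -0.04] t 18.4 w 0.0113
[ 0.00047656 -0.0002325   0.00015532]
rel F [ 0.4 -0.1  0.1] M [0.01 0.01 0.04] t 18.8 w 0.0416
20.675
```

View pics/placed.png

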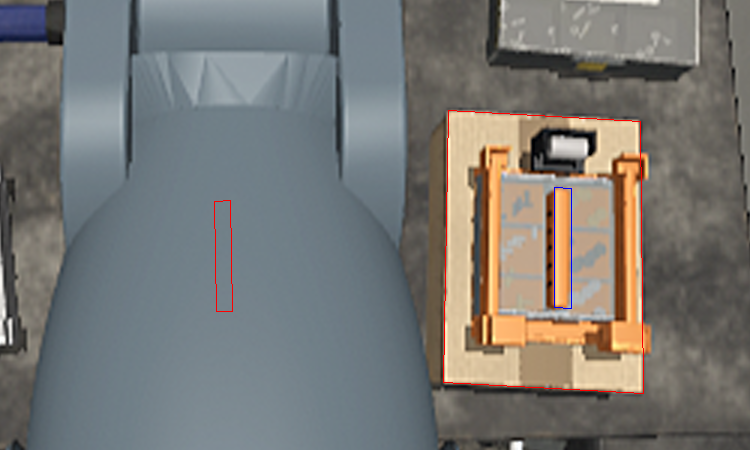

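Orange lies square and wholly on the carton: its rib is on the predicted outline at (563,247), and the carton has not moved. Blue next.

```bash
python3 - <<'E'
from h import *
print(ctrl.movel(*tcp(AX,AY,.001,AYAW),.12,stop_force=8)); st("at blue")
ctrl.move_gripper(0,25); ctrl.dwell(.1); st("soft")
ctrl.move_gripper(0,110); st("grip")
ctrl.movel(*tcp(AX,AY,.05,AYAW),.15); ctrl.movel(*tcp(AX,AY,.15,AYAW),.25); st("held")
ctrl.movel(*stk(.058,0,0,.09),.25)
ctrl.movel(*stk(.058,12.5,.022,.03),.15); ctrl.dwell(.1); st("tilted")
print(ctrl.movel(*stk(.058,12.5,.022,-.001),.03,stop_force=6)); st("toes down"); print(ctrl.current_eef_pos()-stk(.058,12.5,.022)[0])
E
python3 look.py bback 110 60 300 205
```

```text
False
at blue F [ 0.  -0.8 -0.8] M [-0.01  0.04 -0.03] t 21.8 w 0.0421
soft F [-1.2 -0.7  7.1] M [-0.03  0.25 -0.04] t 22.3 w 0.0133
grip F [-2.  -0.1 11.1] M [-0.03  0.63 -0.02] t 22.5 w 0.0114
held F [-1.1  0.4 -5.9] M [-0.01 -0.06  0.02] t 23.5 w 0.0114
tilted F [ 0.2  0.  -3.8] M [-0.03  0.31 -0.01] t 25.3 w 0.0113
True
toes down F [3.1 0.1 5.1] M [-0.   -0.16 -0.  ] t 26.2 w 0.0114
[3.66022166e-04 9.23512943e-06 8.82610896e-04]
```

View pics/bback.png

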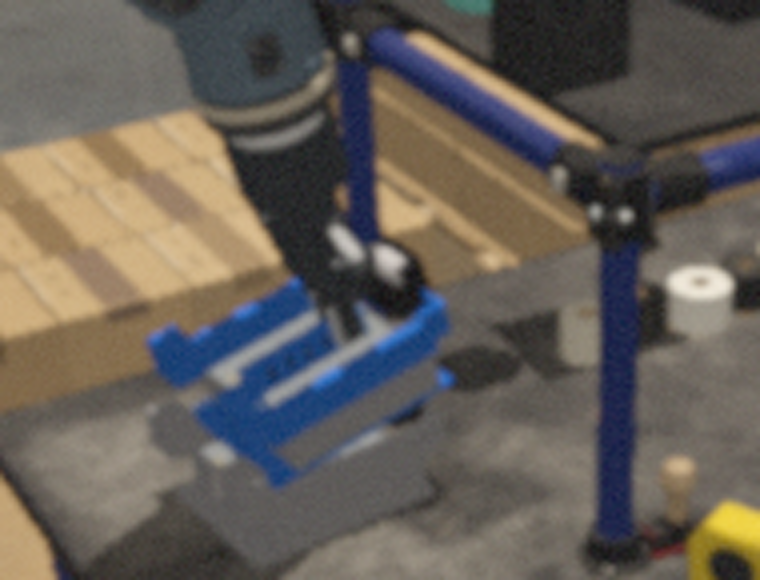

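Blue's pose matches the orange one at the same stage, with the toes at (280,480) on the grey rails behind the hooks. I'll slide it in, feeling the force.

```bash
python3 - <<'E'
from h import *
def d(b): print(Rzi.apply(ctrl.current_eef_pos()-stk(.058,12.5,b)[0]))
print(ctrl.movel(*stk(.058,12.5,.010,.0),.03,stop_force=10)); st("half");d(.010)
print(ctrl.movel(*stk(.058,12.5,-.001,.0),.03,stop_force=10)); st("in");d(0)
E
```

```text
False
half F [5.7 0.4 6.3] M [-0.08 -0.66  0.01] t 26.8 w 0.0115
[0.00118079 0.00031001 0.0011211 ]
False
in F [11.8  3.   2.4] M [ 0.39 -2.61  0.35] t 27.3 w 0.0113
[0.00085434 0.00070017 0.00141325]
```

```bash
python3 - <<'E'
from h import *
for a,s in((9,None),(6,25),(3,30),(0,30)):
    r=ctrl.movel(*stk(.058,a,0),None or .05,stop_force=s); st((a,r)); 
    if r: break
print(Rzi.apply(ctrl.current_eef_pos()-stk(.058)[0]), np.degrees((R.from_rotvec(ctrl.current_tool_rot())*R.from_rotvec(stk(.058)[1]).inv()).as_rotvec()))
E
```

```text
(9, False) F [8.5 2.5 3.8] M [ 0.48 -1.6   0.32] t 27.6 w 0.0114
(6, False) F [6.6 2.9 5.7] M [ 0.52 -1.24  0.34] t 27.9 w 0.0113
(3, False) F [10.4  3.6  2. ] M [ 0.7  -1.51  0.34] t 28.2 w 0.0117
(0, True) F [-5.3 -0.9 15.4] M [-0.28  1.09  0.14] t 28.4 w 0.0116
[0.00108798 0.00076912 0.00186295] [0.09746927 0.07065286 0.04625517]
```

```bash
python3 - <<'E'
from h import *
import h
ctrl.move_gripper(.042,30); st("rel")
ctrl.movel(*stk(.058,up=.05),.15)
ctrl.move_gripper(0,30)
h.GX=.042;h.GZ=.055
ctrl.movel(*stk(.058,up=.012),.15)
print(ctrl.movel(*stk(.058,up=-.008),.04,stop_force=16)); st("press"); print("rib top dz mm",1e3*(ctrl.current_eef_pos()[2]-stk(.058)[0][2]))
ctrl.movel(*stk(.058,up=.08),.15)
ctrl.movel(*tcp(.42,.0,.22,0),.25)
st("clear")
im=cams.grab_frame("scene")[:,:,::-1]; cv2.imwrite("pics/fin.png",cv2.resize(im[80:330,110:390],None,fx=2.4,fy=2.4,interpolation=cv2.INTER_CUBIC))
E
```

```text
rel F [ 0.7 -0.1  1. ] M [ 0.06 -0.01  0.01] t 28.8 w 0.0418
True
press F [-2.8 -1.2 14.1] M [-0.19  0.43  0.  ] t 30.4 w 0.0002
rib top dz mm -0.01945048481916123
clear F [-0.2  0.2 -0.4] M [ 0.02 -0.01 -0.02] t 32.4 w 0.0004
```

View pics/fin.png

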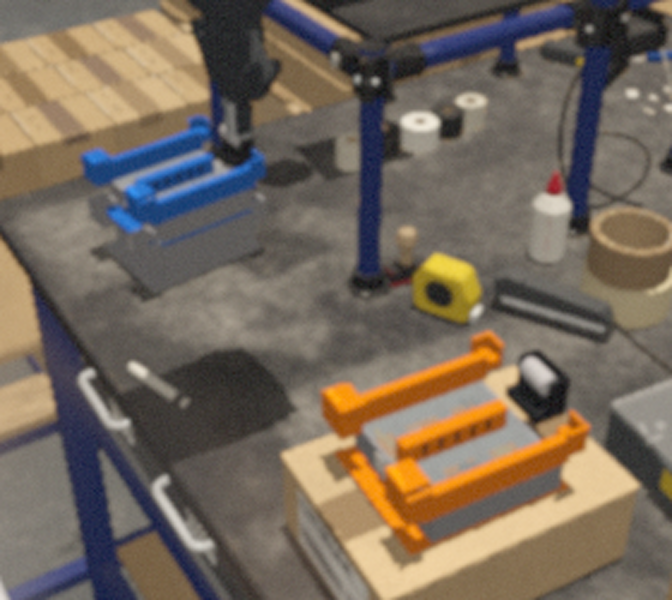

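Blue lies flat on the grey case: its rib top is at the nominal height, and the toes are between the hooks at (125,220). Orange is flat on the carton, the bystanders haven't moved and the arm is clear.

```bash
python3 -c "
from plant import ctrl
print(ctrl.job_done())"
```

```text
the job is handed in; nothing more can be done
None
```

Job handed in at about 32 s: the orange case is flat and square on the carton, the blue case is clipped flat onto the grey one, and the tape measure, stamp and marker were not touched.

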